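Put the shaker away and release the condiment box's lid stay

TASK

First stand the small salt shaker upright in the open white condiment box, beside the two spice jars, and let go of it. Then lift the lid's locked stay by its red disc until its hook is well clear of the pin on the lid (leave the lid open meanwhile), and then close the lid gently and fully, without disturbing the other things.

Things in the scene. Friction and masses are not known exactly. Their poses are not given: they have to be found in the camera images.
- caddy: White condiment box fixed to the worktop, with a wooden lid. Outside 160 (its x) x 200 (its y) x 125 mm high, walls 6, inner floor 7 mm above the worktop. Origin: centre of its underside; +x points to the hinge side (back), -y is the stay's side. Two spice jars stand inside near the back corners, about 40 mm behind the middle and 60 mm to either side; the front half is free.
- lid_hinge (a point): Middle of the lid's hinge axis, at the box's back rim: 80 mm behind the box's origin, 130 mm above the worktop. The axis runs along the box's y. Axes as the box's.
- lid_edge (a point): Middle of the lid's free edge on its outer face (on top when shut), 170 mm from the hinge axis. The lid is a flat panel 170 x 204 x 8 mm, mid-plane through the hinge axis, with no handle: push it shut from behind and above with closed fingers. It starts 80 degrees above level, leaning a little to the robot, its edge 0.30 m above the worktop.
- lid (a joint): Lid hinge, rad: 0 = standing open as at the start (80 degrees above level), grows as it closes, 1.396 = fully shut. Stiff hinge: it stays where it is left, and takes up to about 6 N at the free edge. Until the stay is lifted the stay blocks it.
- stay (a joint): Stay hinge, rad: 0 = locked, its hook over the lid's pin; grows as it is lifted, to 1.0 at most. At 0.25 or more it is well clear of the pin. It stays where it is left and takes about 2 N at the disc to lift.
- stay_pivot (a point): Stay's pivot, outside the box's -y wall: 55 mm in front of the box's origin, 112 mm to its -y side, 113 mm above the worktop; its axis runs along the box's y. From here the steel bar (7 mm thick, 164 mm long) rises backwards at about 35 degrees to the pin that sticks out of the lid's side edge, 70 mm from the lid's hinge.
- stay_disc (a point): Centre of the red thumb disc on top of the stay's bar, 32 mm across, 11 mm thick along the box's y: pinch it from above, fingers closing along the box's y. It lies 70 mm from the pivot (65 mm along the bar, 27 mm square to it) and moves on an arc about the pivot, up and to the front, as the stay is lifted.
- shaker: Small salt shaker, clear lower part and grey rounded cap, 44 mm across and 90 mm tall, standing upright on the worktop to the left of the box. Origin: centre of its underside, z up.
- pepper_mill: Tall turned wooden pepper mill, 58 mm across and 150 mm tall, near the shaker (the two may have swapped places). To be left alone. Origin: centre of its underside.
- spice_a: Spice jar with a black cap, 44 mm across and 105 mm tall, standing in the box's back half on the +y side. To be left standing. Origin: centre of its underside.
- spice_b: Spice jar with a white cap, 44 mm across and 109 mm tall, standing in the box's back half on the -y side. To be left standing. Origin: centre of its underside.
- tin: Low food tin, 86 mm across, 40 mm tall, to be left alone. Origin: centre of its underside.
- lemon: Yellow lemon, 83 x 58 mm, to be left alone. Origin: centre of its underside.

How it is judged (in metres and radians):
On the way, in this order (a step that is already met when the one before it is completed fails the run):
1. the shaker stands upright on the box's floor, released, with the stay still locked (x of shaker in the frame of caddy between -0.075 and 0.075 m and y of shaker in the frame of caddy between -0.095 and 0.095 m and height (world z) of shaker below 0.014 m and angle between shaker's own z axis and vertical below 0.2 rad and contact force between the fingers and shaker below 0.3 N and value of joint stay below 0.1 rad), for 0.2 s.
2. the stay is lifted well clear of the pin (0.25 rad or more), the lid still open (value of joint stay above 0.25 rad and value of joint lid below 0.2 rad), for 0.1 s.
At the end, for the whole second after the job is handed in: The lid is shut to within 0.05 rad (about 8 mm at its edge) and the shaker stands at rest upright (within 0.2 rad) on the box's floor, both spice jars still upright (value of joint lid above 1.346 rad and x of shaker in the frame of caddy between -0.075 and 0.075 m and y of shaker in the frame of caddy between -0.095 and 0.095 m and height (world z) of shaker below 0.014 m and angle between each of shaker, spice_a, spice_b's own z axis and vertical below 0.2 rad and linear speed of shaker below 0.02 m/s); the robot touches nothing.
It fails at once if the lid is slammed (faster than 2.5 rad/s) (velocity of joint lid above 2.5 rad/s).
It fails at once if a bystander (pepper mill, tin, lemon) is moved more than 30 mm (distance of any of pepper_mill, tin, lemon from where it was at the start of the episode above 0.03 m).
It fails at once if a spice jar is knocked over or lifted out (angle between any of spice_a, spice_b's own z axis and vertical above 0.5 rad or distance of any of spice_a, spice_b from where it was at the start of the episode above 0.06 m).
It also fails if it takes over 72 s, if anything falls off the work surface, if the arm or the gripper's body presses on something with over 40 N, if the wrist force passes 120 N, or if a joint passes its speed limit or range.

ROBOT

A 6-joint arm with a two-finger parallel gripper is mounted at the origin on a cart in front of the work surface, level with it; the furniture and walls round the work are solid. World frame = base frame: x ahead of the robot, y to its left, z up, the work surface at z = 0. Lengths are in m, angles in degrees, forces in N, time in s.
With the tool pointing down it reaches from about 0.4 to 0.825 m from the base axis. Payload 7 kg.
Tool frame: the origin (TCP) lies midway between the tips of the shut fingers; the grasp point (between the pads) lies 19 mm behind it; z points along the fingers, y is the line along which they close (so a half turn about z gives the same grasp; the last joint's range is limited). The gripper opens to 88 mm and grips with 3 to 60 N. Pads are 19 mm wide; open, the fingers measure 130 mm over their backs; the gripper's body (78 mm by 193 mm) begins 47 mm behind the grasp point.
Start: joints at [-54.024, 20.546, 0.682, 0, -70.136, -16.507], TCP at [0.225, -0.636, 0.227] pointing down, gripper open.
Joint ranges: [-176.03, 176.03], [-82.01, 121.73], [-58.28, 71.71], [-173.87, 95.51], [-174.79, -0.11], [-173.66, 173.66]. Speed limits (degrees/s): [136.94, 136.94, 172.46, 180, 180, 180].

INTERFACE

Orientations are given as [roll, pitch, yaw] about the fixed x, y, z axes, in that order (R = Rz(yaw) Ry(pitch) Rx(roll)).
In Python, from plant import ctrl gives the robot as it stands. The module is installed in compiled form; this text tells all that it offers.
- The arm moves only by the tool play_rows, never from a script. Its argument "commands" is a list that holds one entry, the list of rows, each a list of 7 numbers: the turn, a rotation vector about the tool's x, y, z in rad, then the shift along the tool's x, y, z in cm, then the finger opening in cm, from 0 to 8.76. In form: [[[ax, ay, az, x, y, z, grip], ...]]. A call has 1 to 8 rows; each row is the pose to reach, as a shift and turn from the pose commanded when the call began, along the tool's axes at that moment; what a row does not reach only later rows make up. A row lasts 1/12 s, in which the tool goes at most 41.7 mm and 7.16 degrees, less where a joint would pass 70% of its speed; a pose out of reach is approached as far as the arm can. A call with a gripper value outside its range is refused whole. The fingers move at their own pace and stop on an object; the grip force is fixed at half the most. Time passes only in rows, so rows that repeat a pose let the fingers close. It gives the time, the measured TCP pose, the force, the opening and the grip force at its end, in the units of the state.
- ctrl.get_obs(): the state, without advancing time (a new reading comes with each control period).
- ctrl.snapshot(name): name is "scene" or "side" or "wrist"; returns a dict with "color" (480x640x3 uint8, red, green, blue), "camera_matrix" (3x3 intrinsics, pixels), "k1" (the pictures are not rectified: a ray, as slopes to the right and down, at radius r is drawn at 1 + k1 r^2 times it, then the intrinsics apply), "origin" and "rotation" of the camera in the world; the wrist camera has in their place "hand_eye" (4x4, takes a point from camera to tool coordinates, whose origin is the TCP and whose axes are the flange's). Camera axes: x right, y down, z forward; pixel columns grow to the right and rows downward; lengths in m; the calibration is good to about 2 mm. A picture is of the moment at which its call begins: read the wrist's pose just before it. There is no depth.
- ctrl.close_job(): hands the job in; it is judged then, once.
Trained networks look in a picture, given as the dict that the camera call returned (one of the last four; its "shot" number tells which), for a name from the list of things; names that differ only in an ending like _2 or _b are one class to them, and where a whole thing is asked for, a point or a joint stands for the part that bears it (a point fixed in the world has none). Each returns a list of dicts, best first, with "conf" (0 to 1); they miss things now and then, are a little off and sometimes report something else, mostly with a low value. They report only what shows in the picture. A call takes as long as a camera call.
- ctrl.find_in(picture, name): "bbox" ([left, top, width, height] in pixels, round what is visible of it).
The state is a dict: "clock": time; "joint_pos": joint angles; "qvel": joint speeds; "tau": joint torques, N m; "tool_pos": TCP position; "orientation": TCP orientation; "force": force on the tool from outside, world axes, zero at the start; "moment": the same for the moment, N m; "opening": finger opening in m; "gripper_force": force on a finger pad.
Only numpy, scipy, OpenCV 4.12 (cv2) and the standard library are available. Lean on these libraries where they do the work, as an engineer would, in place of code of your own. Each camera call takes 0.05 s, during which the arm holds its last target. There are 200 camera calls.

## Working session

There is one attempt and no reset: what is moved stays moved. The work goes in short steps, Python scripts to look and compute and a tool call to move; the robot and the scene stay as the last step left them, time stands still between calls to the robot, and variables do not carry over. Pictures are saved under pics/ and viewed, at most 10 in all, crops included, and the job is handed in when it is done.

Besides the shell and the picture viewer there is one more tool, called in YAML: its name, and indented under it one key for each argument. play_rows: Moves the arm, as the interface text tells. Its arguments: {"type":"object","properties":{"commands":{"type":"array","items":{"type":"array","items":{"type":"array","items":{"type":"number"}}}}},"required":["commands"]}

```bash
mkdir -p pics; cat > h.py <<'E'
import numpy as np, cv2
from plant import ctrl
from scipy.spatial.transform import Rotation as R
def save(p,n): cv2.imwrite('pics/'+n+'.png',p['color'][:,:,::-1])
def ray(p,u,v):
    K=np.array(p['camera_matrix']);k=p['k1']
    d=np.array([(u-K[0,2])/K[0,0],(v-K[1,2])/K[1,1]]);s=d.copy()
    for _ in range(20): s=d/(1+k*(s@s))
    r=np.array([s[0],s[1],1.])
    return np.array(p['origin']),np.array(p['rotation'])@r
def onz(p,u,v,z):
    o,r=ray(p,u,v);return o+r*(z-o[2])/r[2]
def proj(p,X):
    c=np.array(p['rotation']).T@(np.array(X)-np.array(p['origin']));s=c[:2]/c[2]
    s=s*(1+p['k1']*(s@s));K=np.array(p['camera_matrix'])
    return np.array([K[0,0]*s[0]+K[0,2],K[1,1]*s[1]+K[1,2]])
def tri(rays):
    A=np.zeros((3,3));b=np.zeros(3)
    for o,r in rays:
        r=r/np.linalg.norm(r);P=np.eye(3)-np.outer(r,r);A+=P;b+=P@o
    x=np.linalg.solve(A,b)
    return x,[float(np.linalg.norm(np.cross(x-o,r/np.linalg.norm(r)))) for o,r in rays]
E
python3 - <<'E'
from h import *
np.set_printoptions(precision=4,suppress=True)
o=ctrl.get_obs();print(o['tool_pos'],o['orientation'],o['clock'])
for n in('scene','side'):
    p=ctrl.snapshot(n);save(p,n);print(n,p['origin'],np.array(p['rotation'])[:,2],p['k1'])
    for t in('caddy','lid','stay','stay_disc','shaker','pepper_mill','spice_a','tin','lemon'):
        print(t,[(np.round(d['bbox']).tolist(),round(d['conf'],2)) for d in ctrl.find_in(p,t)[:3]])
p=ctrl.snapshot('wrist');print(p['hand_eye'])
E
```

```text
[ 0.2248 -0.6359  0.2256] [ 179.9031   -0.0109 -160.5375] 0.0Traceback (most recent call last):
  File "<stdin>", line 5, in <module>
IndexError: too many indices for array: array is 1-dimensional, but 2 were indexed
```

View pics/scene.png

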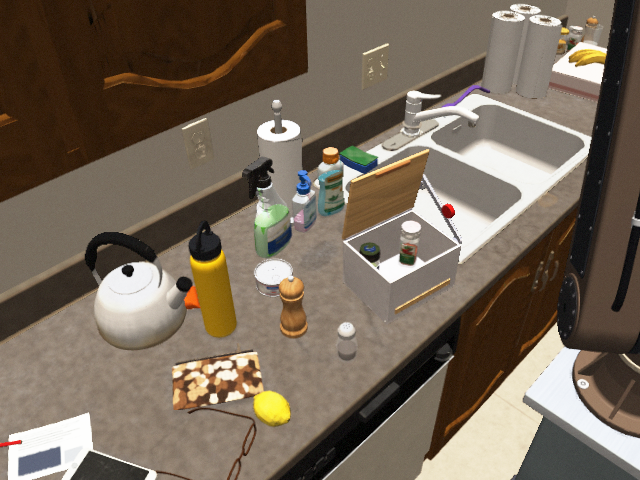

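The scene view shows the box at about (400,265) with its lid open and the red disc at (448,211). The shaker is at (347,340), the mill at (292,305), the tin at (273,277) and the lemon at (272,408).

```bash
python3 - <<'E'
from h import *
p=ctrl.snapshot('side');save(p,'side');print(p['rotation'],p['origin'],p['k1'],p['camera_matrix'])
for n in('scene','side'):
    p=ctrl.snapshot(n);print(n,p['rotation'],p['origin'])
    for t in('caddy','lid','stay','stay_disc','shaker','pepper_mill','spice_a','tin','lemon'):
        print(t,[(np.round(d['bbox']).tolist(),round(d['conf'],2)) for d in ctrl.find_in(p,t)[:3]])
p=ctrl.snapshot('wrist');print(p['hand_eye'])
E
```

```text
[-120.03685627    1.35051054 -157.60078484] [0.09208743 1.32706887 0.86595488] 0.03562354536078993 [[539.90129427   0.         314.45641926]
 [  0.         539.90129427 243.82493439]
 [  0.           0.           1.        ]]
scene [-130.05675427    0.64367598 -134.81713385] [-0.03245775  0.85822535  0.9072219 ]
caddy [([338.0, 150.0, 124.0, 175.0], 0.94)]
lid [([344.0, 146.0, 84.0, 91.0], 0.75), ([343.0, 147.0, 124.0, 177.0], 0.23)]
stay [([421.0, 173.0, 41.0, 74.0], 0.65), ([280.0, 274.0, 28.0, 64.0], 0.28)]
stay_disc [([424.0, 173.0, 37.0, 72.0], 0.89), ([253.0, 257.0, 37.0, 43.0], 0.51)]
shaker [([335.0, 324.0, 22.0, 38.0], 0.93)]
pepper_mill [([278.0, 274.0, 31.0, 65.0], 0.86), ([423.0, 176.0, 39.0, 69.0], 0.17)]
spice_a [([398.0, 221.0, 23.0, 47.0], 0.93), ([356.0, 245.0, 26.0, 25.0], 0.65)]
tin [([253.0, 258.0, 38.0, 41.0], 0.81)]
lemon [([255.0, 392.0, 37.0, 34.0], 0.71)]
side [-120.03685627    1.35051054 -157.60078484] [0.09208743 1.32706887 0.86595488]
caddy [([304.0, 167.0, 89.0, 136.0], 0.58)]
lid [([304.0, 166.0, 49.0, 81.0], 0.59)]
stay [([348.0, 191.0, 42.0, 39.0], 0.77), ([291.0, 363.0, 34.0, 27.0], 0.51)]
stay_disc [([345.0, 188.0, 49.0, 43.0], 0.57)]
shaker [([329.0, 300.0, 22.0, 33.0], 0.76)]
pepper_mill [([271.0, 273.0, 29.0, 62.0], 0.86)]
spice_a [([341.0, 230.0, 14.0, 34.0], 0.85), ([320.0, 244.0, 13.0, 13.0], 0.46)]
tin [([234.0, 280.0, 35.0, 32.0], 0.82)]
lemon [([289.0, 365.0, 37.0, 27.0], 0.96), ([304.0, 167.0, 49.0, 78.0], 0.18)]
[[ 3.21021553e-04 -9.55316510e-01 -2.95584611e-01  8.08610099e-02]
 [ 9.99999946e-01  3.29384783e-04  2.14991352e-05  1.33464821e-04]
 [ 7.68225942e-05 -2.95584602e-01  9.55316564e-01 -1.58160688e-01]
 [ 0.00000000e+00  0.00000000e+00  0.00000000e+00  1.00000000e+00]]
```

View pics/side.png

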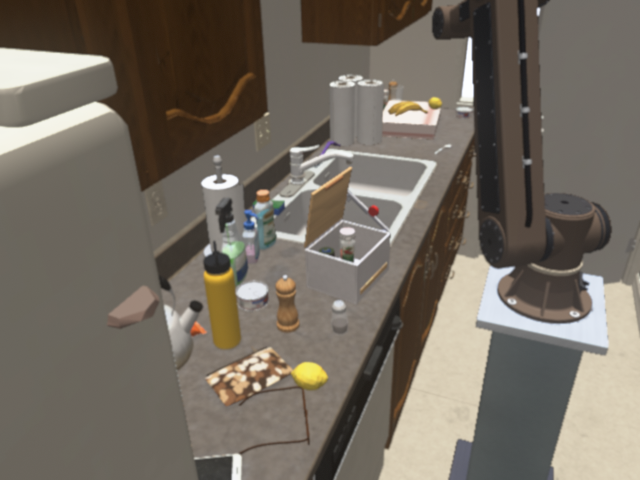

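```bash
sed -i "s/np.array(p\['rotation'\])/rot(p)/g" h.py; cat >> h.py <<'E'
def rot(p): return R.from_euler('xyz',p['rotation'],degrees=True).as_matrix()
def wristpose(p,o):
    T=np.eye(4);T[:3,:3]=R.from_euler('xyz',o['orientation'],degrees=True).as_matrix();T[:3,3]=o['tool_pos']
    C=T@np.array(p['hand_eye']);p=dict(p);p['origin']=C[:3,3];p['rotation']=R.from_matrix(C[:3,:3]).as_euler('xyz',degrees=True);return p
def red(p,box):
    x,y,w,h=[int(v) for v in box];c=p['color'][y:y+h,x:x+w].astype(int)
    m=(c[:,:,0]>90)&(c[:,:,0]>2.2*c[:,:,1])&(c[:,:,0]>2.2*c[:,:,2]);v,u=np.nonzero(m);return u.mean()+x,v.mean()+y,len(u)
E
python3 - <<'E'
from h import *
np.set_printoptions(precision=4,suppress=True)
a=ctrl.snapshot('scene');b=ctrl.snapshot('side')
ra=red(a,(430,195,40,35));rb=red(b,(360,198,25,22));print(ra,rb)
print('disc',tri([ray(a,*ra[:2]),ray(b,*rb[:2])]))
for n,A,B in(('shaker',(335,324,22,38),(329,300,22,33)),('mill',(278,274,31,65),(271,273,29,62)),('tin',(253,258,38,41),(234,280,35,32)),('lemon',(255,392,37,34),(289,365,37,27))):
    print(n,tri([ray(p,x+w/2,y+h/2) for p,(x,y,w,h) in((a,A),(b,B))]))
ca=cv2.resize(a['color'][140:330,330:480],None,fx=3.1,fy=3.1,interpolation=cv2.INTER_CUBIC)
cb=cv2.resize(b['color'][155:310,295:400],None,fx=3.1,fy=3.1,interpolation=cv2.INTER_CUBIC)
im=np.zeros((590,800,3),np.uint8);im[:ca.shape[0],:ca.shape[1]]=ca;im[:cb.shape[0],470:470+cb.shape[1]]=cb
cv2.imwrite('pics/crop.png',im[:,:,::-1])
E
```

```text
(np.float64(447.8014184397163), np.float64(210.48936170212767), 141) (np.float64(373.30645161290323), np.float64(210.06451612903226), 62)
disc (array([ 0.4774, -0.0045,  0.1764]), [3.501302392000329e-05, 3.50130239201895e-05])
shaker (array([0.4522, 0.3391, 0.0521]), [0.0007097151738922258, 0.0007097151738922143])
mill (array([0.5929, 0.3494, 0.0596]), [0.0015080416021536662, 0.001508041602153698])
tin (array([0.7174, 0.3042, 0.0236]), [0.0004764971792219052, 0.0004764971792218265])
lemon (array([0.4622, 0.5213, 0.0099]), [0.000617428080599462, 0.0006174280805995849])
```

View pics/crop.png

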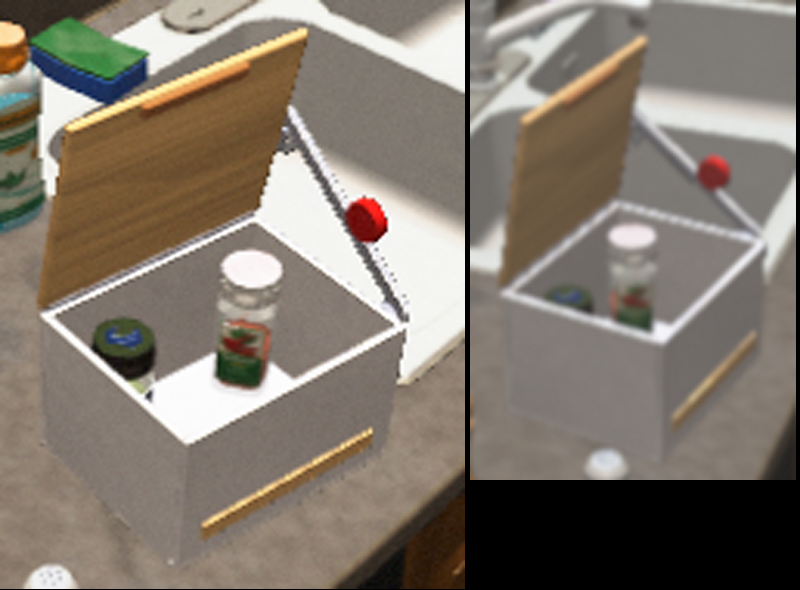

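The crop shows the rim corners: in the scene half at crop positions (42,313), (187,443) and (405,325), and in the side half at (508,290), (660,340) and (763,240). The disc faces along the box's y and shows in both halves.

```bash
python3 - <<'E'
from h import *
from scipy.optimize import least_squares
np.set_printoptions(precision=4,suppress=True)
a=ctrl.snapshot('scene');b=ctrl.snapshot('side')
f=lambda u,v:(u/3.1+330-.3,v/3.1+140-.3); g=lambda u,v:((u-470)/3.1+295-.3,v/3.1+155-.3)
D=[(a,f(42,313),(.08,.1,.125)),(a,f(187,443),(-.08,.1,.125)),(a,f(405,325),(-.08,-.1,.125)),(a,f(172,563),(-.08,.1,0)),
(b,g(508,290),(.08,.1,.125)),(b,g(662,341),(-.08,.1,.125)),(b,g(764,240),(-.08,-.1,.125))]
def X(q,c): s,k=np.sin(q[2]),np.cos(q[2]); return np.array([q[0]+k*c[0]-s*c[1],q[1]+s*c[0]+k*c[1],c[2]+q[3]])
r=least_squares(lambda q:np.concatenate([proj(p,X(q,c))-np.array(uv) for p,uv,c in D]),[.5,.1,0,0])
q=r.x;print(q,np.degrees(q[2]),r.fun)
for i,j in((0,4),(1,5),(2,6)): print(tri([ray(D[i][0],*D[i][1]),ray(D[j][0],*D[j][1])]),X(q,D[i][2]))
a35=np.radians(35)
for t in(30,35,38):
  t=np.radians(t);print('disc pred',X(q,(-.055+.065*np.cos(t)-.027*np.sin(t),-.112,.113+.065*np.sin(t)+.027*np.cos(t))))
print('spice caps', [onz(a,330+u/3.1,140+v/3.1,z) for u,v,z in((123,335,.112),(252,268,.116))],X(q,(.04,.06,0)),X(q,(.04,-.06,0)))
E
```

```text
[ 0.5181  0.0951 -0.1769 -0.002 ] -10.133601841795333 [-0.1994 -0.7836  0.0485 -0.815   1.2413 -0.3854  1.2451  2.3734 -2.8755
  0.4277 -0.621  -0.0595  0.4928  0.0196]
(array([0.6007, 0.1925, 0.1354]), [0.0010960275483525169, 0.0010960275483523658]) [0.6145 0.1794 0.123 ]
(array([0.4539, 0.2117, 0.1259]), [0.00010718082569108278, 0.00010718082569103916]) [0.4569 0.2076 0.123 ]
(array([0.4215, 0.0167, 0.126 ]), [0.00025468751610033036, 0.0002546875161003318]) [0.4218 0.0107 0.123 ]
disc pred [ 0.4864 -0.013   0.1669]
disc pred [ 0.4814 -0.0122  0.1704]
disc pred [ 0.4783 -0.0116  0.1723]
spice caps [array([0.5632, 0.1494, 0.112 ]), array([0.543 , 0.0315, 0.116 ])] [ 0.568   0.1471 -0.002 ] [ 0.5469  0.029  -0.002 ]
```

```bash
cat >> h.py <<'E'
np.set_printoptions(precision=4,suppress=True)
def go(*tg):
    """tg: (x,y,z,yaw) world targets -> rows relative to the present pose"""
    o=ctrl.get_obs();R0=R.from_euler('xyz',o['orientation'],degrees=True)
    print('t',round(o['clock'],2),'at',o['tool_pos'],o['orientation'],'open',o['opening'],'F',o['force'],o['gripper_force'])
    for x,y,z,w in tg:
        r=(R0.inv()*R.from_euler('xyz',[180,0,w],degrees=True)).as_rotvec()
        print(np.round(r,3).tolist(),np.round(100*R0.inv().apply(np.array([x,y,z])-o['tool_pos']),2).tolist())
E
python3 -c "
from h import *
go((.40,-.35,.36,170),(.42,.02,.38,170),(.42,.10,.38,170))"
```

```text
t 1.35 at [ 0.225  -0.6364  0.2266] [ 179.9999    0.0036 -160.5324] open 0.08814433953209301 F [ 0.5311  0.6456 -0.51  ] 0.0
[0.0, 0.0, 0.514] [-26.05, 21.17, -13.34]
[0.0, 0.0, 0.514] [-40.26, 55.38, -15.34]
[0.0, 0.0, 0.514] [-42.93, 62.93, -15.34]
```

play_rows:
  commands:
    - [[0,0,0.3,-12,8,-13,8.7],[0,0,0.514,-26,21.2,-13.3,8.7],[0,0,0.514,-26,21.2,-13.3,8.7],[0,0,0.514,-26,21.2,-13.3,8.7],[0,0,0.514,-26,21.2,-13.3,8.7],[0,0,0.514,-26,21.2,-13.3,8.7],[0,0,0.514,-26,21.2,-13.3,8.7],[0,0,0.514,-26,21.2,-13.3,8.7]]

```text
clock: 2.02
tool_pos: [0.3833, -0.3759, 0.3494]
orientation: [-180.0, 0.0, 170.0]
force: [1.7, -1.1, 0.5]
opening: 0.087
gripper_force: 0.0
```

```bash
python3 -c "
from h import *
go((.40,-.05,.38,170),(.42,.10,.38,170))"
```

```text
t 2.02 at [ 0.3833 -0.3759  0.3494] [-179.9883    0.0435  170.01  ] open 0.08696971549433274 F [ 1.6907 -1.0799  0.4987] 0.0
[-0.0, 0.001, 0.0] [4.01, 32.39, -3.07]
[-0.0, 0.001, 0.0] [4.64, 47.51, -3.07]
```

play_rows:
  commands:
    - [[0,0,0,4,32.4,-3,8.7],[0,0,0,4,32.4,-3,8.7],[0,0,0,4,32.4,-3,8.7],[0,0,0,4,32.4,-3,8.7],[0,0,0,4,32.4,-3,8.7],[0,0,0,4,32.4,-3,8.7],[0,0,0,4,32.4,-3,8.7],[0,0,0,4,32.4,-3,8.7]]

```text
clock: 2.68
tool_pos: [0.399, -0.0496, 0.3792]
orientation: [179.9, 0.1, 170.0]
force: [0.9, 1.0, 0.8]
opening: 0.0868
gripper_force: 0.0
```

```bash
python3 -c "
from h import *
go((.42,.12,.38,170))
o=ctrl.get_obs();p=wristpose(ctrl.snapshot('wrist'),o);save(p,'w1')
print(ctrl.find_in(p,'stay_disc'))
np.save('w1.npy',p,allow_pickle=True)"
```

```text
t 2.68 at [ 0.399  -0.0496  0.3792] [179.9368   0.0929 170.0367] open 0.08682185352287523 F [0.8804 1.0398 0.7944] 0.0
[0.001, 0.002, 0.001] [0.87, 17.07, -0.06]
[{'bbox': [458.8, 259.5, 62.6, 61.4], 'conf': 0.68}, {'bbox': [360.2, 219.8, 18.1, 165.0], 'conf': 0.64}]
```

View pics/w1.png

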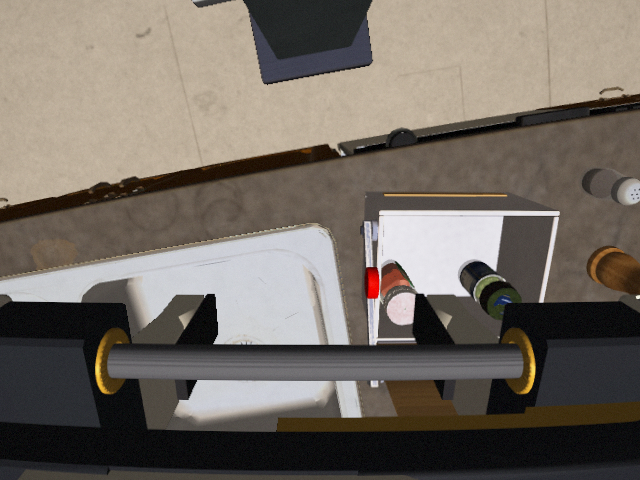

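The wrist view shows the box from above. Its front rim runs level along row 211 with the front-right corner at (558,211), the red disc is at (373,283) and the jar caps are at (400,307) and (498,297).

```bash
python3 - <<'E'
from h import *
p=np.load('w1.npy',allow_pickle=True).item()
a=ctrl.snapshot('scene');b=ctrl.snapshot('side')
ra=red(a,(430,195,40,35));rb=red(b,(360,198,25,22));rw=red(p,(350,250,50,60));print(rw)
print('disc',tri([ray(a,*ra[:2]),ray(b,*rb[:2]),ray(p,*rw[:2])]))
c=[onz(p,u,v,.125) for u,v in((558,211),(380,211),(546,303))];print(c)
d=c[0]-c[1];print('yaw front',np.degrees(np.arctan2(-d[0],d[1])));d=c[2]-c[0];print('yaw side',np.degrees(np.arctan2(d[1],d[0])))
f=lambda u,v:(u/3.1+330-.3,v/3.1+140-.3)
print('FL corner tri',tri([ray(a,*f(187,443)),ray(p,558,211)]))
print('shaker cap',onz(p,628,191,.09))
for q in((.518,.095,-.177),(.517,.100,-.166)):
  s,k=np.sin(q[2]),np.cos(q[2])
  for X in((-.08,.1,.125),(-.08,-.1,.125),(.08,.1,.125)): print(proj(p,(q[0]+k*X[0]-s*X[1],q[1]+s*X[0]+k*X[1],X[2])))
# crop shot for row gradient
g=cv2.resize(p['color'][180:400,350:570],None,fx=2.7,fy=2.7,interpolation=cv2.INTER_CUBIC);cv2.imwrite('pics/w1c.png',g[:,:,::-1])
E
```

```text
(np.float64(378.34504132231405), np.float64(281.5165289256198), 484)
disc (array([ 0.4757, -0.0005,  0.1789]), [0.0008450410755825451, 0.0006628393613710475, 0.0002925643830617184])
[array([0.4525, 0.2102, 0.125 ]), array([0.4196, 0.017 , 0.125 ]), array([0.5619, 0.1972, 0.125 ])]
yaw front -9.652146298884494
yaw side -6.820221100750993
FL corner tri (array([0.4535, 0.2109, 0.1246]), [0.000873126406378934, 0.0008731264063789475])
shaker cap [0.4537 0.3196 0.09  ]
[555.6075 215.2459]
[374.2794 213.8202]
[531.041  344.0467]
[559.3915 212.6382]
[377.9429 213.139 ]
[535.8881 341.8189]
```

View pics/w1c.png

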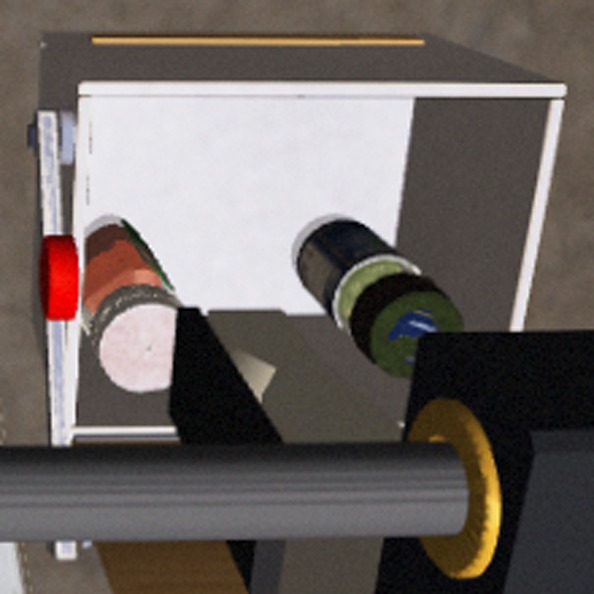

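```bash
python3 - <<'E'
from h import *
p=np.load('w1.npy',allow_pickle=True).item()
a=ctrl.snapshot('scene');b=ctrl.snapshot('side')
ra=red(a,(430,195,40,35));rb=red(b,(360,198,25,22));rw=(372.2,282.6)
D,e=tri([ray(a,*ra[:2]),ray(b,*rb[:2]),ray(p,*rw)]);print('disc',D,e)
A,B=[onz(p,u,v,.125) for u,v in((559.6,210.4),(378.9,210.4))];d=A-B;w=np.arctan2(-d[0],d[1]);print(A,B,np.linalg.norm(d),np.degrees(w))
ex=np.array([np.cos(w),np.sin(w),0]);ey=np.array([-np.sin(w),np.cos(w),0])
C=(A+B)/2+.08*ex;print('centre',C);v=D-C;print('disc in caddy',v@ex,v@ey,D[2],'(-.017,-.112,.172)')
print('back rim pt',proj(p,C+.08*ex-.08*ey))
s=[tri([ray(q,*uv) for q,uv in((a,(346,330)),(p,(630,190)))])];print(s)
print('place',C-.042*ex+.005*ey)
go((.449,.338,.16,170))
E
```

```text
disc [ 0.4778 -0.0059  0.1753] [0.0002046441732358448, 0.00018071661680696407, 0.0003098357966269564]
[0.4521 0.2121 0.125 ] [0.4188 0.016  0.125 ] 0.19890615806022752 -9.646144981750089
centre [0.5143 0.1006 0.125 ]
disc in caddy -0.018129643382333725 -0.11110807596662109 0.17527481178963145 (-.017,-.112,.172)
back rim pt [389.2357 342.8566]
[(array([0.4576, 0.3321, 0.0783]), [0.0011528143722605271, 0.0011528143722604983])]
place [0.4738 0.1126 0.125 ]
t 2.98 at [ 0.3995 -0.0521  0.3784] [-179.9946   -0.      170.01  ] open 0.08668159678761703 F [ 0.4775 -0.594  -0.5211] 0.0
[-0.0, -0.0, 0.0] [1.89, 39.28, 21.83]
```

play_rows:
  commands:
    - [[0,0,0,1,22,0,8.7],[0,0,0,1,22,0,8.7],[0,0,0,1,22,0,8.7],[0,0,0,1,22,0,8.7],[0,0,0,1,22,0,8.7],[0,0,0,1.5,39.3,12,8.7],[0,0,0,1.5,39.3,12,8.7],[0,0,0,1.5,39.3,12,8.7]]

```text
clock: 3.65
tool_pos: [0.4424, 0.2591, 0.3095]
orientation: [180.0, 0.0, 169.9]
force: [1.4, 0.4, 0.1]
opening: 0.0869
gripper_force: 0.0
```

play_rows:
  commands:
    - [[0,0,0,0,8.5,7,8.7],[0,0,0,0,8.5,7,8.7],[0,0,0,0,8.5,7,8.7],[0,0,0,0,8.5,7,8.7]]

```text
clock: 3.98
tool_pos: [0.4565, 0.3426, 0.2345]
orientation: [-179.6, -0.2, 169.9]
force: [-0.7, -0.5, -1.2]
opening: 0.0871
gripper_force: 0.0
```

```bash
python3 - <<'E'
from h import *
go((.454,.337,.16,170))
o=ctrl.get_obs();p=wristpose(ctrl.snapshot('wrist'),o);save(p,'w2');np.save('w2.npy',p,allow_pickle=True)
f=ctrl.find_in(p,'shaker');print(f);print(ctrl.find_in(p,'pepper_mill'))
a=ctrl.snapshot('scene');b=ctrl.snapshot('side')
for h in (.0,.08,.09):print(h,[proj(p,(x,.337,h)) for x in (.449,.456)])
E
```

```text
t 3.98 at [0.4565 0.3426 0.2345] [-179.6045   -0.2364  169.9174] open 0.08708417932936105 F [-0.7089 -0.529  -1.2214] 0.0
[-0.007, -0.004, -0.001] [0.11, -0.55, 7.45]
[{'bbox': [282.4, 191.4, 47.6, 60.9], 'conf': 0.6}]
[{'bbox': [325.3, 294.1, 68.2, 125.2], 'conf': 0.84}]
0.0 [array([309.838 , 201.6202]), array([311.0771, 208.3826])]
0.08 [array([307.9393, 219.9814]), array([309.4849, 228.2458])]
0.09 [array([307.6363, 222.9137]), array([309.2312, 231.413 ])]
```

View pics/w2.png

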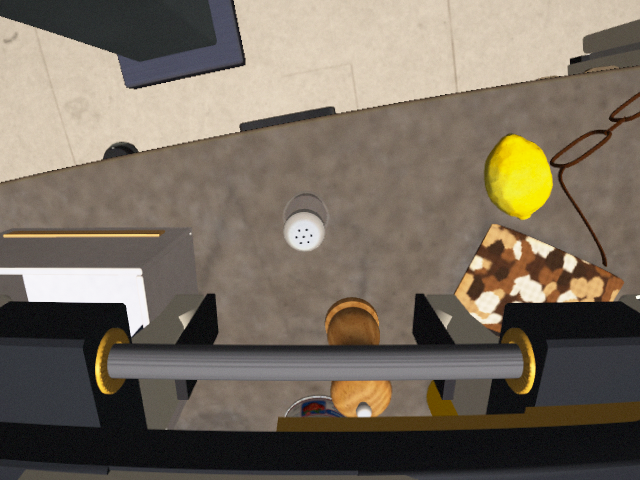

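The wrist view shows the shaker with its cap centre at (304.5,233) and base centre at about (306,212). The mill is well behind it at (355,340).

```bash
python3 - <<'E'
from h import *
p=np.load('w2.npy',allow_pickle=True).item()
print(onz(p,304.5,233,.09),onz(p,306,212,.003))
a=ctrl.snapshot('scene');print(tri([ray(a,346.5,327),ray(p,304.5,233)]))
go((.454,.333,.12,170.35),(.454,.333,.058,170.35))
E
```

```text
[0.4566 0.3331 0.09  ] [0.4581 0.3315 0.003 ]
(array([0.4567, 0.3331, 0.0896]), [6.573799098287857e-06, 6.573799098294331e-06])
t 4.28 at [0.457  0.3414 0.2416] [179.904    0.0557 169.9212] open 0.0868830217628039 F [ 0.36   -0.6884  0.5075] 0.0
[0.002, 0.001, -0.007] [0.16, -0.9, 12.16]
[0.002, 0.001, -0.007] [0.17, -0.92, 18.36]
```

play_rows:
  commands:
    - [[0,0,0,-0.1,-0.9,4,8.7],[0,0,0,-0.1,-0.9,8,8.7],[0,0,0,-0.1,-0.9,12,8.7],[0,0,0,-0.1,-0.9,14,8.7],[0,0,0,-0.1,-0.9,16,8.7],[0,0,0,-0.1,-0.9,17.5,8.7],[0,0,0,-0.1,-0.9,18.3,8.7],[0,0,0,-0.1,-0.9,18.3,8.7]]

```text
clock: 4.95
tool_pos: [0.4554, 0.3324, 0.0567]
orientation: [-179.9, -0.0, 170.0]
force: [0.7, -0.1, -0.4]
opening: 0.087
gripper_force: 0.0
```

play_rows:
  commands:
    - [[0,0,0,0,0,0,8.7],[0,0,0,0,0,0,7],[0,0,0,0,0,0,5],[0,0,0,0,0,0,3.5],[0,0,0,0,0,0,3.5],[0,0,0,0,0,0,3.5],[0,0,0,0,0,0,3.5],[0,0,0,0,0,0,3.5]]

```text
clock: 5.62
tool_pos: [0.4556, 0.3335, 0.0574]
orientation: [180.0, 0.0, 170.0]
force: [-0.4, 0.1, -0.2]
opening: 0.046
gripper_force: 0.0
```

play_rows:
  commands:
    - [[0,0,0,0,0,0,3.5],[0,0,0,0,0,0,3.5],[0,0,0,0,0,0,3.5],[0,0,0,0,0,0,3.5],[0,0,0,0,0,0,3.5],[0,0,0,0,0,-1,3.5],[0,0,0,0,0,-2,3.5],[0,0,0,0,0,-2,3.5]]

```text
clock: 6.28
tool_pos: [0.4567, 0.3346, 0.08]
orientation: [179.8, 0.1, 170.1]
force: [1.6, 0.4, 1.3]
opening: 0.035
gripper_force: 0.1
```

```bash
python3 - <<'E'
from h import *
o=ctrl.get_obs();print(o['tool_pos'],o['opening'],o['gripper_force'])
a=ctrl.snapshot('scene');b=ctrl.snapshot('side');w=ctrl.snapshot('wrist')
print(ctrl.find_in(a,'shaker')[:1],ctrl.find_in(b,'shaker')[:1])
A=cv2.resize(a['color'][270:390,290:410],(400,400));B=cv2.resize(w['color'][100:400,170:470],(400,400))
cv2.imwrite('pics/g.png',np.hstack([A,B])[:,:,::-1])
E
```

```text
[0.4567 0.3346 0.08  ] 0.03497986193747589 0.12235483241965994
[{'bbox': [333.6, 324.4, 23.6, 36.6], 'conf': 0.85}] [{'bbox': [329.4, 303.4, 21.1, 32.3], 'conf': 0.63}]
```

View pics/g.png

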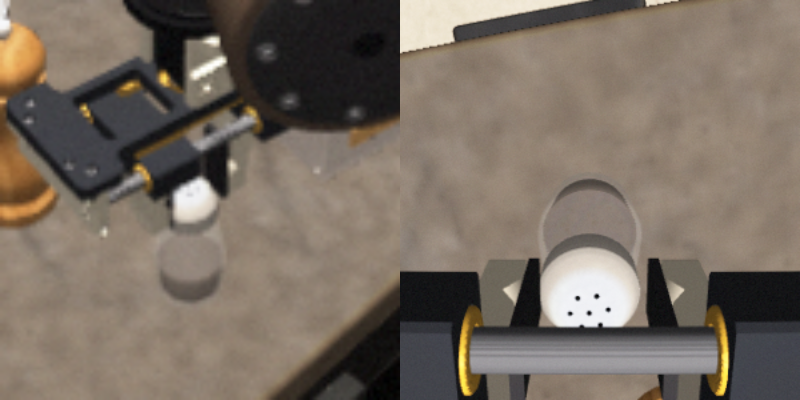

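The shaker is still standing on the table under the open fingers. Its cap is narrower than 35 mm, so I'll lower again and close further.

play_rows:
  commands:
    - [[0,0,0,0,0,0,6],[0,0,0,0,0,0,6],[0,0,0,0,0,1.2,6],[0,0,0,0,0,2.3,6],[0,0,0,0,0,2.3,5],[0,0,0,0,0,2.3,3],[0,0,0,0,0,2.3,1],[0,0,0,0,0,2.3,1]]

```text
clock: 7.2
tool_pos: [0.4558, 0.3336, 0.0547]
orientation: [180.0, 0.0, 170.0]
force: [0.2, 0.3, 0.1]
opening: 0.0389
gripper_force: 0.0
```

play_rows:
  commands:
    - [[0,0,0,0,0,0,1],[0,0,0,0,0,0,1],[0,0,0,0,0,0,1],[0,0,0,0,0,0,1],[0,0,0,0,0,0,1],[0,0,0,0,0,0,1],[0,0,0,0,0,0,1],[0,0,0,0,0,0,1]]

```text
clock: 7.87
tool_pos: [0.4558, 0.3336, 0.0547]
orientation: [180.0, 0.0, 170.0]
force: [-0.3, -0.3, 4.1]
opening: 0.0337
gripper_force: 29.3
```

play_rows:
  commands:
    - [[0,0,0,0,0,-1,1],[0,0,0,0,0,-3,1],[0,0,0,0,0,-6,1],[0,0,0,0,0,-9,1],[0,0,0,0,0,-12,1],[0,0,0,0,0,-15,1],[0,0,0,0,0,-15,1],[0,0,0,0,0,-15,1]]

```text
clock: 8.53
tool_pos: [0.456, 0.334, 0.2067]
orientation: [179.8, 0.1, 170.0]
force: [0.2, 0.4, -1.6]
opening: 0.0331
gripper_force: 29.1
```

```bash
python3 - <<'E'
from h import *
o=ctrl.get_obs();p=wristpose(ctrl.snapshot('wrist'),o);save(p,'w3')
go((.4735,.112,.205,170.35),(.4735,.112,.0645,170.35))
a=ctrl.snapshot('scene');print(ctrl.find_in(a,'shaker')[:1],ctrl.find_in(p,'shaker')[:1])
for z in (0,.09): print(proj(a,o['tool_pos']+np.array([0,0,z-.0547])),proj(p,o['tool_pos']+np.array([0,0,z-.0547])))
A=cv2.resize(a['color'][210:360,270:420],(400,400));B=cv2.resize(p['color'][100:400,170:470],(400,400))
cv2.imwrite('pics/g2.png',np.hstack([A,B])[:,:,::-1])
E
```

```text
t 8.58 at [0.4553 0.3333 0.2048] [179.9397  -0.0101 170.0028] open 0.03338186696246904 F [-0.8572 -0.3766 -1.0213] 29.12941619710182
[0.001, -0.0, -0.006] [-5.64, -21.48, -0.04]
[0.001, -0.0, -0.006] [-5.64, -21.49, 14.01]
[{'bbox': [333.6, 268.1, 26.6, 42.6], 'conf': 0.57}] [{'bbox': [271.5, 238.6, 87.5, 151.3], 'conf': 0.86}]
[346.8105 304.9765] [314.7923 270.4321]
[347.4112 269.1317] [315.6426 360.0439]
```

View pics/g2.png

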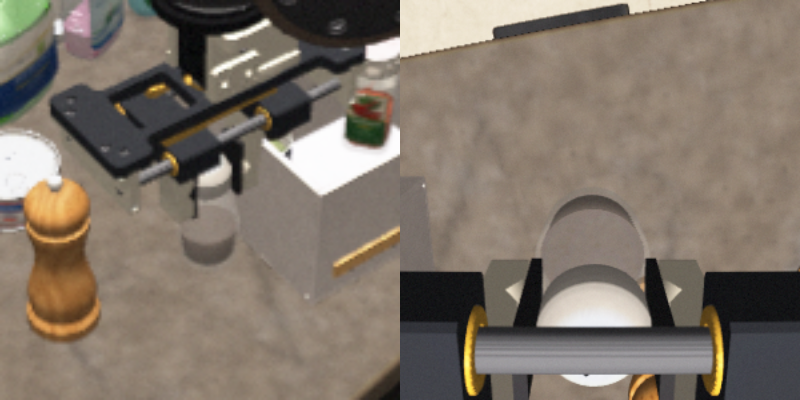

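play_rows:
  commands:
    - [[0,0,0,-1,-3,0,1],[0,0,0,-2,-7,0,1],[0,0,0,-3,-11,0,1],[0,0,0,-4,-14.5,0,1],[0,0,0,-5,-17.5,0,1],[0,0,0,-5.65,-20.4,0,1],[0,0,0,-5.65,-20.4,0,1],[0,0,0,-5.65,-20.4,0,1]]

```text
clock: 9.4
tool_pos: [0.4755, 0.121, 0.2035]
orientation: [-179.9, -0.1, 169.9]
force: [0.6, 0.7, -0.4]
opening: 0.0329
gripper_force: 29.1
```

```bash
python3 - <<'E'
from h import *
go((.4755,.1225,.064,170.35))
E
```

```text
t 9.4 at [0.4755 0.121  0.2035] [-179.9279   -0.0786  169.8663] open 0.032892589437783816 F [ 0.5962  0.6852 -0.3682] 29.132610485175974
[-0.001, -0.001, -0.008] [0.0, 0.16, 13.95]
```

play_rows:
  commands:
    - [[0,0,0,0,0,3,1],[0,0,0,0,0,6,1],[0,0,0,0,0,8.5,1],[0,0,0,0,0,10.5,1],[0,0,0,0,0,12,1],[0,0,0,0,0,13,1],[0,0,0,0,0,13.5,1],[0,0,0,0,0,13.5,1]]

```text
clock: 10.07
tool_pos: [0.4751, 0.1228, 0.0678]
orientation: [-179.9, -0.1, 170.1]
force: [0.3, 0.5, -1.5]
opening: 0.0333
gripper_force: 29.1
```

play_rows:
  commands:
    - [[0,0,0,0,0,0.3,1],[0,0,0,0,0,0.5,1],[0,0,0,0,0,0.5,1]]

```text
clock: 10.32
tool_pos: [0.4761, 0.123, 0.0645]
orientation: [180.0, 0.0, 170.0]
force: [-0.4, 0.3, -0.7]
opening: 0.0331
gripper_force: 29.1
```

play_rows:
  commands:
    - [[0,0,0,0,0,0.15,1],[0,0,0,0,0,0.15,1],[0,0,0,0,0,0.15,1]]

```text
clock: 10.57
tool_pos: [0.476, 0.1227, 0.0632]
orientation: [180.0, 0.0, 170.0]
force: [-0.3, 0.7, -0.5]
opening: 0.0334
gripper_force: 29.1
```

Releasing: the base is about 1.5 mm above the floor.

play_rows:
  commands:
    - [[0,0,0,0,0,0.05,3.6],[0,0,0,0,0,0.05,4.2],[0,0,0,0,0,0.05,5],[0,0,0,0,0,0.05,5.6],[0,0,0,0,0,0.05,5.8],[0,0,0,0,0,0.05,5.8],[0,0,0,0,0,0.05,5.8],[0,0,0,0,0,0.05,5.8]]

```text
clock: 11.23
tool_pos: [0.4759, 0.1227, 0.0624]
orientation: [180.0, 0.0, 170.0]
force: [1.1, -0.8, -0.7]
opening: 0.0579
gripper_force: 0.0
```

play_rows:
  commands:
    - [[0,0,0,0,0,-1,5.8],[0,0,0,0,0,-3,5.8],[0,0,0,0,0,-6,5.8],[0,0,0,0,0,-9,5.8],[0,0,0,0,0,-13,5.8],[0,0,0,0,0,-17,5.8],[0,0,0,0,0,-20,5.8],[0,0,0,0,0,-20,5.8]]

```text
clock: 11.9
tool_pos: [0.4788, 0.1238, 0.2695]
orientation: [179.6, 0.5, 170.1]
force: [1.4, 0.5, -0.1]
opening: 0.0578
gripper_force: 0.0
```

```bash
python3 - <<'E'
from h import *
o=ctrl.get_obs();p=wristpose(ctrl.snapshot('wrist'),o);save(p,'w4')
go((.4778,-.006,.26,170.35))
C=np.array([.5143,.1006,0]);w=np.radians(-9.65);ex=np.array([np.cos(w),np.sin(w),0]);ey=np.array([-np.sin(w),np.cos(w),0])
for f in ctrl.find_in(p,'shaker')[:2]: print(f)
s=np.array([.4755,.1225,0]);print(proj(p,s+[0,0,.097]),proj(p,s+[0,0,.007]))
E
```

```text
t 11.95 at [0.4775 0.1236 0.2661] [179.7303   0.3031 170.0325] open 0.058168023552028436 F [-0.4511 -0.5242 -1.2331] 0.0
[0.005, 0.005, -0.006] [-2.27, -12.76, 0.56]
{'bbox': [291.3, 183.9, 42.9, 52.5], 'conf': 0.73}
[311.6636 216.4278] [311.8015 196.7277]
```

View pics/w4.png

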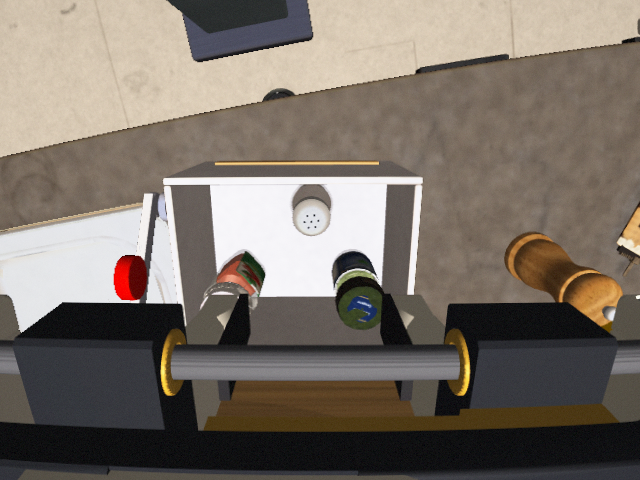

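The shaker stands upright with its cap at (311,216), where expected. Both jars are standing, and the disc is at (130,277).

```bash
python3 - <<'E'
from h import *
o=ctrl.get_obs()
import cv2
p=ctrl.snapshot('wrist');p=wristpose(p,o);rw=red(p,(100,245,65,65));print(rw)
a=ctrl.snapshot('scene');b=ctrl.snapshot('side')
ra=red(a,(430,195,40,35));rb=red(b,(360,198,25,22));print(ra,rb)
R_=[ray(p,*rw[:2]),ray(a,*ra[:2])]+([ray(b,*rb[:2])] if rb[2]>40 else [])
print(tri(R_))
go((.475,-.007,.22,170.35),(.475,-.007,.1545,170.35))
E
```

```text
(np.float64(122.86617647058824), np.float64(283.3926470588235), 680)
(np.float64(447.85), np.float64(210.5), 140) (np.float64(373.265625), np.float64(210.125), 64)
(array([ 0.4785, -0.01  ,  0.173 ]), [0.0022363874045969387, 0.0017664255847461238, 0.0006958250258587155])
t 12.15 at [0.4752 0.1224 0.2612] [-179.9268   -0.0984  170.0133] open 0.057982000661505335 F [ 0.3284  0.6551 -0.4349] 0.0
[-0.001, -0.002, -0.006] [-2.23, -12.74, 4.13]
[-0.001, -0.002, -0.006] [-2.24, -12.73, 10.68]
```

play_rows:
  commands:
    - [[0,0,-0.006,-0.7,-4,0,5],[0,0,-0.006,-1.4,-8,0,5],[0,0,-0.006,-2.2,-11,0,5],[0,0,-0.006,-2.2,-12.8,0,5],[0,0,-0.006,-2.2,-12.8,2,5],[0,0,-0.006,-2.2,-12.8,4,5],[0,0,-0.006,-2.2,-12.8,4,5],[0,0,-0.006,-2.2,-12.8,4,5]]

```text
clock: 12.82
tool_pos: [0.4745, -0.0077, 0.2211]
orientation: [-179.9, -0.2, 170.4]
force: [0.6, -0.0, 0.7]
opening: 0.0504
gripper_force: 0.0
```

```bash
python3 - <<'E'
from h import *
o=ctrl.get_obs();p=wristpose(ctrl.snapshot('wrist'),o);save(p,'w5')
go((.475,-.008,.1545,170.35))
print(red(p,(230,150,180,200)))
for y in(-.004,-.008,-.012): print(proj(p,(.4785,y,.173)))
c=p['color'].astype(int);m=(c[:,:,0]>110)&(c[:,:,0]>2.5*c[:,:,1])&(c[:,:,0]>2.5*c[:,:,2]);m[:, :230]=0;m[:,400:]=0
n,l,st,ce=cv2.connectedComponentsWithStats(m.astype(np.uint8));print(st[1:][st[1:,4]>60],ce[1:][st[1:,4]>60])
E
```

```text
t 12.87 at [ 0.4754 -0.0073  0.2222] [-179.9219   -0.0711  170.3847] open 0.04982611658042586 F [ 0.8135 -0.0033  0.0797] 0.0
[-0.001, -0.001, 0.001] [0.02, -0.07, 6.77]
(np.float64(330.11156741957564), np.float64(280.4633812457221), 1461)
[323.0623 280.6474]
[316.0075 281.7534]
[308.966  282.8556]
[[ 309  256   21   54 1057]] [[318.544  282.8884]]
```

play_rows:
  commands:
    - [[0,0,0,0,0.05,2,5],[0,0,0,0,0.05,4,5],[0,0,0,0,0.05,5.5,5],[0,0,0,0,0.05,6.7,5],[0,0,0,0,0.05,6.7,5],[0,0,0,0,0.05,6.7,3.5],[0,0,0,0,0.05,6.7,2],[0,0,0,0,0.05,6.7,2]]

```text
clock: 13.53
tool_pos: [0.4764, -0.0063, 0.1567]
orientation: [180.0, 0.1, 170.4]
force: [0.8, 0.4, -0.0]
opening: 0.0354
gripper_force: 0.0
```

play_rows:
  commands:
    - [[0,0,0,0,0,0,2],[0,0,0,0,0,0,1.5],[0,0,0,0,0,0,1],[0,0,0,0,0,0,0.5],[0,0,0,0,0,0,0.5],[0,0,0,0,0,0,0.5],[0,0,0,0,0,0,0.5],[0,0,0,0,0,0,0.5]]

```text
clock: 14.2
tool_pos: [0.4758, -0.0061, 0.1557]
orientation: [179.9, 0.0, 170.4]
force: [-0.9, 5.1, 2.6]
opening: 0.011
gripper_force: 30.0
```

play_rows:
  commands:
    - [[0,0,0,0.3,0,-0.18,0.5],[0,0,0,0.61,0,-0.35,0.5],[0,0,0,0.93,0,-0.5,0.5],[0,0,0,1.26,0,-0.63,0.5],[0,0,0,1.6,0,-0.75,0.5],[0,0,0,1.93,0,-0.85,0.5],[0,0,0,2.27,0,-0.93,0.5],[0,0,0,2.27,0,-0.93,0.5]]

```text
clock: 14.87
tool_pos: [0.4542, -0.0023, 0.165]
orientation: [179.9, 0.2, 170.4]
force: [4.6, 2.3, -4.7]
opening: 0.0107
gripper_force: 30.0
```

play_rows:
  commands:
    - [[0,0,0,0.34,0,-0.07,0.5],[0,0,0,0.7,0,-0.11,0.5],[0,0,0,1.05,0,-0.15,0.5],[0,0,0,1.4,0,-0.16,0.5],[0,0,0,1.75,0,-0.16,0.5],[0,0,0,2.1,0,-0.14,0.5],[0,0,0,2.45,0,-0.1,0.5],[0,0,0,2.45,0,-0.1,0.5]]

```text
clock: 15.53
tool_pos: [0.4311, 0.0017, 0.1669]
orientation: [179.9, 0.3, 170.4]
force: [5.5, 1.1, 1.2]
opening: 0.0108
gripper_force: 30.0
```

```bash
python3 - <<'E'
from h import *
go((.475,-.007,.2,170.35))
a=ctrl.snapshot('scene');b=ctrl.snapshot('side')
for p in (a,b):
    c=p['color'].astype(int);m=(c[:,:,0]>90)&(c[:,:,0]>2.2*c[:,:,1])&(c[:,:,0]>2.2*c[:,:,2]);m[:180]=0;m[250:]=0
    n,l,st,ce=cv2.connectedComponentsWithStats(m.astype(np.uint8));print(st[1:][st[1:,4]>8].tolist(),ce[1:][st[1:,4]>8])
    for f in('stay','lid'): print(f,ctrl.find_in(p,f)[:2])
E
```

```text
t 15.53 at [0.4311 0.0017 0.1669] [179.8967   0.2944 170.4107] open 0.010813074933441703 F [5.5446 1.0766 1.1773] 29.994629323482513
[0.002, 0.005, 0.001] [-4.5, -0.12, -3.29]
[] []
stay [{'bbox': [444.9, 170.4, 17.6, 73.5], 'conf': 0.48}]
lid [{'bbox': [340.6, 150.4, 88.9, 89.9], 'conf': 0.76}]
[] []
stay [{'bbox': [363.9, 178.3, 27.7, 52.1], 'conf': 0.42}]
lid [{'bbox': [302.5, 168.4, 50.2, 79.2], 'conf': 0.67}, {'bbox': [305.8, 168.4, 87.1, 132.9], 'conf': 0.56}]
```

play_rows:
  commands:
    - [[0,0,0,0,0,0,2],[0,0,0,0,0,0,4],[0,0,0,0,0,0,4.5],[0,0,0,0,0,0,4.5],[0,0,0,0,0,0,4.5],[0,0,0,0,0,0,4.5],[0,0,0,0.3,0,-2,4.5],[0,0,0,0.6,0,-4,4.5]]

```text
clock: 16.5
tool_pos: [0.422, 0.0018, 0.2052]
orientation: [-179.9, -0.2, 170.3]
force: [0.7, 0.2, 0.3]
opening: 0.0445
gripper_force: 0.0
```

```bash
python3 - <<'E'
from h import *
a=ctrl.snapshot('scene');b=ctrl.snapshot('side');P=[]
for p in (a,b):
    c=p['color'].astype(int);m=(c[:,:,0]>90)&(c[:,:,0]>2.2*c[:,:,1])&(c[:,:,0]>2.2*c[:,:,2]);m[:180]=0;m[250:]=0;m[:,:350]=0
    n,l,st,ce=cv2.connectedComponentsWithStats(m.astype(np.uint8));print(st[1:][st[1:,4]>8].tolist(),ce[1:][st[1:,4]>8])
C=np.array([.5143,.1006,0]);w=np.radians(-9.65);ex=np.array([np.cos(w),np.sin(w),0]);ey=np.array([-np.sin(w),np.cos(w),0])
T=lambda x,y,z:tuple((C+x*ex+y*ey+[0,0,z])[:3])+(170.35,)
go(T(-.1,-.05,.36),T(-.05,.03,.385),T(.12,.03,.385))
E
```

```text
[[455, 213, 13, 10, 51]] [[462.098  218.9608]]
[[382, 209, 9, 6, 43]] [[385.7209 211.2093]]
t 16.6 at [0.4244 0.0026 0.2084] [179.8944   0.2327 170.3926] open 0.04491301665210272 F [-0.0854  1.1804 -0.175 ] 0.0
[0.002, 0.004, 0.001] [2.71, 6.2, -15.16]
[0.002, 0.004, 0.001] [-2.3, 14.2, -17.63]
[0.002, 0.004, 0.001] [-19.3, 14.19, -17.56]
```

play_rows:
  commands:
    - [[0,0,0,1,0.5,-3,2],[0,0,0,2.5,2,-7,1],[0,0,0,2.7,4,-11,0],[0,0,0,2.7,6.2,-15,0],[0,0,0,2.7,8,-17.5,0],[0,0,0,0,11,-18,0],[0,0,0,-2.3,14.2,-18,0],[0,0,0,-2.3,14.2,-18,0]]

```text
clock: 17.27
tool_pos: [0.4728, 0.1424, 0.3835]
orientation: [-179.9, -0.1, 170.4]
force: [-0.7, 0.0, -1.5]
opening: 0.0017
gripper_force: 0.0
```

```bash
cat >> h.py <<'E'
C=np.array([.5143,.1006,0]);w_=np.radians(-9.65);ex=np.array([np.cos(w_),np.sin(w_),0]);ey=np.array([-np.sin(w_),np.cos(w_),0])
T=lambda x,y,z:tuple(C+x*ex+y*ey+np.array([0,0,z]))+(170.35,)
def L(phi,r,y=.03):
    f=np.radians(phi);return T(.08-r*np.cos(f)+.004*np.sin(f)+.0095,y,.13+r*np.sin(f)+.004*np.cos(f))
E
python3 - <<'E'
from h import *
a=ctrl.snapshot('scene');b=ctrl.snapshot('side')
R_=[]
for p in (a,b):
    c=p['color'].astype(int);m=(c[:,:,0]>90)&(c[:,:,0]>2.2*c[:,:,1])&(c[:,:,0]>2.2*c[:,:,2]);m[:180]=0;m[250:]=0;m[:,:350]=0
    n,l,st,ce=cv2.connectedComponentsWithStats(m.astype(np.uint8));i=1+st[1:,4].argmax();print(st[i],ce[i]);R_.append(ray(p,*ce[i]))
D,e=tri(R_);v=D-C;print(D,e,'caddy',v@ex,v@ey, 'stay rad',np.arctan2(D[2]-.113,v@ex+.055)-np.radians(57.6))
go(T(-.05,.03,.385),T(.12,.03,.385),T(.11,.03,.285),L(80,.155))
E
```

```text
[455 208  13  15 148] [461.0811 215.3649]
[382 205   9  10  69] [385.8696 209.6522]
[0.4388 0.0038 0.1881] [0.00012191712312445843, 0.0001219171231245467] caddy -0.058165413548996917 -0.10806543592185432 stay rad 0.6076050010561249
t 17.37 at [0.4699 0.1393 0.3838] [-179.8568   -0.1535  170.3984] open 8.407017761347189e-05 F [ 0.2705 -0.8592  0.1832] 0.0
[-0.002, -0.003, 0.001] [-0.02, -0.07, -0.12]
[-0.002, -0.003, 0.001] [-17.02, -0.09, -0.17]
[-0.002, -0.003, 0.001] [-16.05, -0.06, 9.84]
[-0.002, -0.003, 0.001] [-11.7, -0.06, 10.02]
```

```bash
python3 - <<'E'
from h import *
a=ctrl.snapshot('scene')
for uv in((332,213),(303,226),(272,250)): print(uv,onz(a,*uv,0.))
print(tri([ray(a,331,155),ray(ctrl.snapshot('side'),264,198)]))
E
```

```text
(332, 213) [0.8145 0.0131 0.    ]
(303, 226) [0.8291 0.1052 0.    ]
(272, 250) [0.8141 0.2236 0.    ]
(array([0.8252, 0.0026, 0.1661]), [0.003857869234146499, 0.003857869234146419])
```

play_rows:
  commands:
    - [[0,0,0,-3,0,-0.5,0],[0,0,0,-6.5,0,-0.5,0],[0,0,0,-10,0,-0.5,0],[0,0,0,-13,0,-0.5,0],[0,0,0,-15.5,0,-0.5,0],[0,0,0,-16.5,0,-0.5,0],[0,0,0,-16.5,0,-0.5,0],[0,0,0,-16.5,0,-0.5,0]]

```text
clock: 18.13
tool_pos: [0.6316, 0.1101, 0.3905]
orientation: [-180.0, -0.0, 170.3]
force: [0.0, 0.9, 0.4]
opening: 0.0002
gripper_force: 0.0
```

Nothing is close behind the lid. Next I descend and plan the closing arc.

play_rows:
  commands:
    - [[0,0,0,0,0,3,0],[0,0,0,0,0,6,0],[0,0,0,0,0,9,0],[0,0,0,0,0,10.5,0],[0,0,0,0,0,10.5,0],[0,0,0,0,0,10.5,0]]

```text
clock: 18.63
tool_pos: [0.6312, 0.1107, 0.2868]
orientation: [-180.0, 0.0, 170.4]
force: [0.4, -0.2, 0.5]
opening: 0.0004
gripper_force: 0.0
```

```bash
python3 - <<'E'
from h import *
go(*[L(p,.155) for p in (84,80,74,68,62,56,50,44,38,32,26,20,15,10,5,2,0)])
E
```

```text
t 18.63 at [0.6312 0.1107 0.2868] [-179.9933    0.0323  170.4083] open 0.00042113262974022633 F [ 0.4025 -0.1998  0.4752] 0.0
[-0.0, 0.001, 0.001] [3.62, 0.05, 0.22]
[-0.0, 0.001, 0.001] [4.7, 0.05, 0.34]
[-0.0, 0.001, 0.001] [6.29, 0.05, 0.67]
[-0.0, 0.001, 0.001] [7.84, 0.05, 1.16]
[-0.0, 0.001, 0.001] [9.33, 0.05, 1.8]
[-0.0, 0.001, 0.001] [10.74, 0.05, 2.6]
[-0.0, 0.001, 0.001] [12.06, 0.06, 3.54]
[-0.0, 0.001, 0.001] [13.28, 0.06, 4.62]
[-0.0, 0.001, 0.001] [14.37, 0.06, 5.82]
[-0.0, 0.001, 0.001] [15.34, 0.06, 7.12]
[-0.0, 0.001, 0.001] [16.16, 0.06, 8.52]
[-0.0, 0.001, 0.001] [16.84, 0.06, 9.99]
[-0.0, 0.001, 0.001] [17.28, 0.06, 11.27]
[-0.0, 0.001, 0.001] [17.6, 0.06, 12.59]
[-0.0, 0.001, 0.001] [17.82, 0.06, 13.92]
[-0.0, 0.001, 0.001] [17.89, 0.06, 14.73]
[-0.0, 0.001, 0.001] [17.91, 0.06, 15.27]
```

play_rows:
  commands:
    - [[0,0,0,1.5,0,0.1,0],[0,0,0,3,0,0.2,0],[0,0,0,4,0,0.27,0],[0,0,0,4.7,0,0.34,0],[0,0,0,5.5,0,0.5,0],[0,0,0,6.3,0,0.67,0],[0,0,0,7.05,0,0.9,0],[0,0,0,7.84,0,1.16,0]]

```text
clock: 19.3
tool_pos: [0.5547, 0.1241, 0.2744]
orientation: [180.0, 0.1, 170.4]
force: [0.9, 0.9, 2.9]
opening: 0.0004
gripper_force: 1.2
```

play_rows:
  commands:
    - [[0,0,0,0.75,0,0.32,0],[0,0,0,1.5,0,0.64,0],[0,0,0,2.2,0,1.04,0],[0,0,0,2.9,0,1.44,0],[0,0,0,3.55,0,1.9,0],[0,0,0,4.22,0,2.38,0],[0,0,0,4.83,0,2.9,0],[0,0,0,5.44,0,3.46,0]]

```text
clock: 19.97
tool_pos: [0.5006, 0.1331, 0.2388]
orientation: [180.0, -0.0, 170.4]
force: [1.7, 1.3, 0.3]
opening: 0.0004
gripper_force: 0.9
```

```bash
python3 - <<'E'
from h import *
go(*[L(p,.155) for p in (44,38,32,26,20,15,10,5,2,0)])
for n in('scene','side'):
  p=ctrl.snapshot(n);print(ctrl.find_in(p,'lid')[:2])
E
```

```text
t 19.97 at [0.5006 0.1331 0.2388] [179.9981  -0.0032 170.3663] open 0.0003830140183819022 F [1.6884 1.3041 0.3263] 0.8549478789791465
[0.0, -0.0, 0.0] [0.03, 0.02, -0.17]
[0.0, -0.0, 0.0] [1.12, 0.02, 1.03]
[0.0, -0.0, 0.0] [2.09, 0.02, 2.33]
[0.0, -0.0, 0.0] [2.91, 0.02, 3.73]
[0.0, -0.0, 0.0] [3.58, 0.02, 5.21]
[0.0, -0.0, 0.0] [4.02, 0.02, 6.49]
[0.0, -0.0, 0.0] [4.35, 0.02, 7.8]
[0.0, -0.0, 0.0] [4.56, 0.02, 9.13]
[0.0, -0.0, 0.0] [4.63, 0.02, 9.94]
[0.0, -0.0, 0.0] [4.65, 0.02, 10.48]
[{'bbox': [344.5, 188.5, 111.6, 49.7], 'conf': 0.98}]
[{'bbox': [303.7, 190.4, 73.5, 57.6], 'conf': 0.86}]
```

play_rows:
  commands:
    - [[0,0,0,0.55,0,0.45,0],[0,0,0,1.1,0,1.03,0],[0,0,0,1.6,0,1.65,0],[0,0,0,2.05,0,2.33,0],[0,0,0,2.5,0,3.0,0],[0,0,0,2.9,0,3.73,0],[0,0,0,3.25,0,4.45,0],[0,0,0,3.5,0,5.2,0]]

```text
clock: 20.83
tool_pos: [0.466, 0.1389, 0.1867]
orientation: [-180.0, -0.0, 170.4]
force: [-1.0, 0.6, 1.1]
opening: 0.0002
gripper_force: 0.7
```

play_rows:
  commands:
    - [[0,0,0,0.2,0,0.65,0],[0,0,0,0.4,0,1.3,0],[0,0,0,0.6,0,1.95,0],[0,0,0,0.7,0,2.6,0],[0,0,0,0.8,0,3.25,0],[0,0,0,0.9,0,3.9,0],[0,0,0,0.9,0,4.4,0],[0,0,0,0.9,0,4.7,0]]

```text
clock: 21.5
tool_pos: [0.4576, 0.1402, 0.1396]
orientation: [-180.0, -0.0, 170.4]
force: [-1.0, -0.5, 0.7]
opening: 0.0005
gripper_force: 0.6
```

```bash
python3 - <<'E'
from h import *
go(L(2,.155),L(0,.155))
E
```

```text
t 21.5 at [0.4576 0.1402 0.1396] [-179.9625   -0.042   170.3583] open 0.00045078280031654757 F [-0.9994 -0.4677  0.7006] 0.5799009092152119
[-0.001, -0.001, 0.0] [0.27, 0.05, 0.02]
[-0.001, -0.001, 0.0] [0.29, 0.05, 0.56]
```

Pressing the last millimetres and watching the force.

play_rows:
  commands:
    - [[0,0,0,0,0,0.2,0],[0,0,0,0,0,0.4,0],[0,0,0,0,0,0.55,0],[0,0,0,0,0,0.65,0],[0,0,0,0,0,0.65,0]]

```text
clock: 21.92
tool_pos: [0.4579, 0.1403, 0.1343]
orientation: [-180.0, 0.0, 170.4]
force: [-1.5, -0.4, 2.3]
opening: 0.0004
gripper_force: 1.3
```

play_rows:
  commands:
    - [[0,0,0,0,0,0.15,0],[0,0,0,0,0,0.3,0],[0,0,0,0,0,0.3,0]]

```text
clock: 22.17
tool_pos: [0.4581, 0.1404, 0.1338]
orientation: [180.0, 0.1, 170.4]
force: [-13.8, -1.1, 29.8]
opening: 0.0005
gripper_force: 14.9
```

The force rose sharply at z = 0.134, so the lid is at its stop. Retreating.

play_rows:
  commands:
    - [[0,0,0,0,0,-0.5,0],[0,0,0,0,0,-2,0],[0,0,0,0,0,-5,0],[0,0,0,0,0,-9,0],[0,0,0,0,0,-13,0],[0,0,0,0,0,-17,0],[0,0,0,0,0,-20,0],[0,0,0,0,0,-20,0]]

```text
clock: 22.83
tool_pos: [0.4605, 0.1413, 0.3382]
orientation: [179.6, 0.5, 170.4]
force: [1.0, -0.1, 0.4]
opening: 0.0004
gripper_force: 0.0
```

```bash
python3 - <<'E'
from h import *
go(T(0,0,.3))
a=ctrl.snapshot('scene');b=ctrl.snapshot('side')
for n,p in(('a',a),('b',b)):
  print([np.round(proj(p,np.array(T(x,y,.134)[:3]))) for x,y in((-.09,.102),(-.09,-.102),(.08,.102))],[f['bbox'] for f in ctrl.find_in(p,'lid')[:2]])
  for t in('pepper_mill','tin','lemon'): print(t,[f['bbox'] for f in ctrl.find_in(p,t)[:1]])
A=cv2.resize(a['color'][150:350,300:500],(400,400));B=cv2.resize(b['color'][150:310,280:440],(400,400))
cv2.imwrite('pics/end.png',np.hstack([A,B])[:,:,::-1])
E
```

```text
t 22.83 at [0.4605 0.1413 0.3382] [179.604    0.5239 170.3859] open 0.00037747362997310105 F [ 0.9834 -0.1337  0.3821] 0.0
[0.007, 0.009, 0.001] [-5.95, -3.14, 3.85]
[array([393., 284.]), array([466., 244.]), array([342., 239.])] []
pepper_mill [[276.6, 275.7, 28.4, 60.7]]
tin [[252.0, 257.4, 41.2, 43.9]]
lemon [[255.0, 393.3, 36.1, 32.8]]
[array([360., 264.]), array([394., 230.]), array([304., 247.])] [[303.3, 215.6, 89.3, 47.0], [367.9, 175.6, 25.3, 50.8]]
pepper_mill [[274.8, 270.5, 22.2, 64.3]]
tin [[233.7, 279.2, 33.9, 32.0]]
lemon [[291.6, 361.0, 35.0, 30.9]]
```

View pics/end.png

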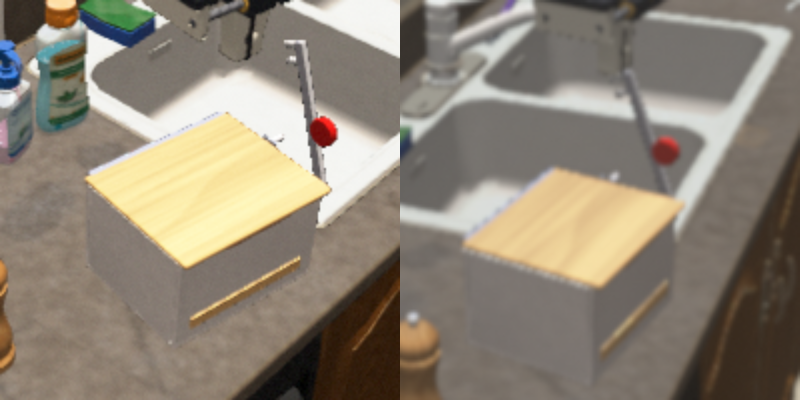

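The lid lies flat on the box with its front corner at (393,283), as predicted. The stay is raised and the arm is clear.

```bash
python3 -c "
from plant import ctrl
print(ctrl.close_job())"
```

```text
the job is handed in; nothing more can be done
None
```

The job is handed in, verdict not reported: the shaker was seen standing released in the box, the stay was lifted to about 0.6 rad, and the lid was closed gently to its stop, with the mill, tin and lemon unmoved.

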